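# Identify a lead screw's pitch with gauge leaves

### The arm

A 6-joint arm with a two-finger parallel gripper is mounted at the origin on a cart in front of the work surface, level with it; the furniture and walls round the work are solid. World frame = base frame: x ahead of the robot, y to its left, z up, the work surface at z = 0. Lengths are in m, angles in rad, forces in N, time in s.
With the tool pointing down it reaches from about 0.3 to 0.875 m from the base axis. Payload 6.4 kg.
Tool frame: the origin (TCP) lies at the very end of the fingers, on their centre line; the grasp point (between the pads) lies 19 mm behind it (ctrl.hold_point_z is the distance from the TCP to the grasp point, in m); y points along the fingers, x is the direction in which the jaws open and shut, and the axes are right-handed (so a half turn about y gives the same grasp; the last joint's range is limited). The gripper opens to 85 mm and grips with 20 to 120 N. Pads are 22 mm wide; open, the fingers measure 114 mm over their backs; the gripper's body (76 mm by 85 mm) begins 54 mm behind the grasp point. The pads swing forward as they close: fully open they stand 13 mm farther back than shut.
Start: joints at [-1.393, 0.181, 1.607, -0, 1.354, -0.206], TCP at [0.215, -0.533, 0.231] pointing down, gripper open.
Joint ranges: [-2.99, 2.99], [-0.89, 2.07], [0.3, 2.58], [-1.14, 4.28], [0, 2.63], [-3.12, 3.12]. Speed limits (rad/s): [2.57, 2.57, 3.01, 3.14, 3.14, 3.14].

### API

Orientations are given as a unit quaternion [w, x, y, z].
In Python, from bench import ctrl, imaging gives the robot as it stands.
- The arm moves only by the shell command python3 -m jog 'ROWS'. ROWS is JSON, a list of rows, each a list of 3 entries, a list of its own where there are three numbers: the shift along the tool's x, y, z in cm, then the turn, a rotation vector about the tool's x, y, z in rad, then the finger opening in cm, from 0 to 8.54. A call has 1 to 12 rows; each row shifts and turns the pose as measured when the row begins, along the tool's axes as they then stand; what a row does not reach is not made up. A row lasts 1/12 s, in which the tool goes at most 41.7 mm and 7.16 degrees, less where a joint would pass 70% of its speed; a pose out of reach is approached as far as the arm can. A call is refused whole if a number of a shift passes 4.17 or a number of a turn 0.125, either way. A call with a gripper value outside its range is refused whole. The fingers move at their own pace and stop on an object; the grip force is fixed at half the most. Time passes only in rows, so rows that do not move let the fingers close. It gives the time, the measured TCP pose, the force and the opening at its end, in the units of the state.
- ctrl.get_obs(): the state, without advancing time (a new reading comes with each control period).
- imaging.camera(name): name is "scene" or "top"; returns a dict with "frame" (384x512x3 uint8, red, green, blue), "depth" (384x512 float32, m along the optical axis (not along the pixel's ray), 0 where there is no reading), "K" (3x3 intrinsics, pixels), "R" (3x3) and "t" (3): a world point X has camera coordinates R X + t. Camera axes: x right, y down, z forward; pixel columns grow to the right and rows downward; lengths in m; the calibration is good to about 2 mm. A picture is of the moment at which its call begins.
- ctrl.hand_in(): hands the job in, once; it reports no verdict.
The state is a dict: "time_s": time; "q": joint angles; "dq": joint speeds; "joint_efforts": joint torques, N m; "eef_pos": TCP position; "eef_rot": TCP orientation; "wrist_force": force on the tool from outside, world axes, zero at the start; "torque": the same for the moment, N m; "opening": opening from 0.0 (shut) to 1.0 (fully open).
Only numpy, scipy, OpenCV 4.12 (cv2) and the standard library are available. Lean on these libraries where they do the work, as an engineer would, in place of code of your own. Each camera call takes 0.05 s, during which the arm holds its last target. There are 200 camera calls.

### The job

Find out which of the three pitch-gauge leaves on the rack fits the lead screw on the stand nearest the robot: set a leaf astride the screw near its middle, teeth down on top of the thread, and feel gently along the screw until the teeth drop in; only the leaf of the right pitch sinks fully home, its edge down on the crests all along. Leave that leaf sitting meshed on the screw, let go of it, and have the other two standing astride ridges of the rack again, in any order. Never press a leaf on the screw with more than about 40 N, which would chip the teeth (5 N is plenty), and do not disturb the vial, caliper, notebook or dust cap.

Things in the scene. Friction and masses are not known exactly. Their poses are not given: they have to be found in the camera images.
- stand_a: One of three look-alike fixed stands, each with a 40 mm lead screw lying level in V-blocks. The one nearest the robot (x below 0.56; the others lie beyond 0.6) carries the screw to be gauged. Origin on the bench under the screw's middle; y along the screw, z up. Base plate 64 mm (x) by 190 mm (y), 10 mm thick. The clamp straps at y = +-74 mm reach 58 mm up.
- stand_a_thread (a point): Top of the screw on stand_a, at the crests' height midway along: stand frame (0, 0, 56) mm. Axis 36 mm up, crest radius 20 mm. Trapezoidal 30 degree thread, crests 0.37 pitch wide, grooves 4.2 to 6.3 mm deep, at least from y = -45 to +45 mm; lightly oiled steel, friction about 0.3.
- stand_b: Stand of the same sizes and frame as stand_a; its screw has another pitch. The pitches are 8, 10 and 12 mm; which stand has which is not known. Each screw lies somewhere within 9 mm along its axis, so where its grooves are cannot be told from these poses; it is clamped and does not slide under 40 N.
- stand_b_thread (a point): Top of the screw on stand_b, at the crests' height midway along: stand frame (0, 0, 56) mm. Axis 36 mm up, crest radius 20 mm. Trapezoidal 30 degree thread, crests 0.37 pitch wide, grooves 4.2 to 6.3 mm deep, at least from y = -45 to +45 mm; lightly oiled steel, friction about 0.3.
- stand_c: Stand of the same sizes and frame as stand_a; its screw has another pitch (8, 10 or 12 mm, not known which).
- stand_c_thread (a point): Top of the screw on stand_c, at the crests' height midway along: stand frame (0, 0, 56) mm. Axis 36 mm up, crest radius 20 mm. Trapezoidal 30 degree thread, crests 0.37 pitch wide, grooves 4.2 to 6.3 mm deep, at least from y = -45 to +45 mm; lightly oiled steel, friction about 0.3.
- rack: Pale wooden leaf rack, fixed, 216x104 mm, origin at the centre of its underside, z up; board 10 mm thick with three darker ridges along y, 30 mm wide, tops 25 mm up, at x = -66, 0 and +66 mm. One leaf stands astride each ridge, in any order, its length along the rack's y, its origin 44 mm above the rack's.
- leaf_1: Pitch-gauge leaf, 80 mm long (y): steel comb, teeth 6 mm thick (x), hollow edge 14 mm; black grip 12 mm thick (x), 34 mm long, z 20 to 54 mm; at y = +-34 mm forks with legs to z = -34 mm, 49 mm apart inside, 60 outside. 0.17 kg. Origin mid of the edge the teeth spring from; z up. 6 teeth, pitch 8 mm, 3.2 mm long, symmetrical, 0.8 mm play per flank. Meshed, the edge lies on the crests; else it is 2 mm or more above.
- leaf_2: Pitch-gauge leaf, 80 mm long (y): steel comb, teeth 6 mm thick (x), hollow edge 14 mm; black grip 12 mm thick (x), 34 mm long, z 20 to 54 mm; at y = +-34 mm forks with legs to z = -34 mm, 49 mm apart inside, 60 outside. 0.17 kg. Origin mid of the edge the teeth spring from; z up. 5 teeth, pitch 10 mm, 4.0 mm long, symmetrical, 0.8 mm play per flank. Meshed, the edge lies on the crests; else it is 2 mm or more above.
- leaf_3: Pitch-gauge leaf, 80 mm long (y): steel comb, teeth 6 mm thick (x), hollow edge 14 mm; black grip 12 mm thick (x), 34 mm long, z 20 to 54 mm; at y = +-34 mm forks with legs to z = -34 mm, 49 mm apart inside, 60 outside. 0.17 kg. Origin mid of the edge the teeth spring from; z up. 4 teeth, pitch 12 mm, 4.8 mm long, symmetrical, 0.8 mm play per flank. Meshed, the edge lies on the crests; else it is 2 mm or more above.
- vial_blue: Bystander: white vial with a blue screw cap, 42 mm wide, 86 mm tall; origin at the centre of its underside
- caliper: Bystander: black and silver digital caliper lying flat, 190x47x13 mm (long along its x); origin at the centre of its underside
- notebook: Bystander: black log book lying flat, 149x106x12 mm (long along its x); origin at the centre of its underside
- dust_cap: Bystander: round black dust cap, 31 mm wide, 12 mm tall; origin at the centre of its underside
There are look-alikes about, which are no part of the job. What is shaped like the leaf_1 but yellow is not meant.

How it is judged:
By the outcome, as a careful person would: the job done as asked, in the order asked, and still so for the second after the job is handed in, with the robot touching nothing.
It also fails if it takes over 72 s, if anything falls off the work surface, if the arm or the gripper's body presses on something with over 40 N, if the wrist force passes 120 N, or if a joint passes its speed limit or range.

## Working session

There is one attempt and no reset: what is moved stays moved. The work goes in short steps, Python scripts to look and compute and a shell command to move; the robot and the scene stay as the last step left them, time stands still between calls to the robot, and variables do not carry over. Pictures are saved under pics/ and viewed, about 8 in all and at most 12, crops included, and the job is handed in when it is done.

```bash
mkdir -p pics
cat > h.py <<'E'
import numpy as np, cv2
from bench import ctrl, imaging
def cap(n):
    d=imaging.camera(n); np.savez(f'{n}.npz',**d); return d
def save(d,name,box=None,s=1):
    f=d['frame'][:,:,::-1]
    if box: f=f[box[1]:box[3],box[0]:box[2]]
    cv2.imwrite('pics/'+name,cv2.resize(f,None,fx=s,fy=s,interpolation=cv2.INTER_CUBIC))
def pts(d):
    z=d['depth'];v,u=np.mgrid[:z.shape[0],:z.shape[1]]
    c=np.stack([(u-d['K'][0,2])/d['K'][0,0]*z,(v-d['K'][1,2])/d['K'][1,1]*z,z],-1)
    p=(c-d['t'])@d['R']; p[z==0]=np.nan; return p
def ray(d,u,v,h):
    r=np.array([(u-d['K'][0,2])/d['K'][0,0],(v-d['K'][1,2])/d['K'][1,1],1])@d['R']
    o=-d['R'].T@d['t']; return o+r*(h-o[2])/r[2]
E
python3 - <<'E'
from h import *
a=cap('top');b=cap('scene')
save(a,'top.png',s=1.5);save(b,'scene.png',s=1.5)
print(ctrl.get_obs(),ctrl.hold_point_z)
for d in(a,b):print(d['K'],d['R'],d['t'],-d['R'].T@d['t'])
E
```

```text
{'time_s': 0.1, 'q': array([-1.39330732e+00,  1.81467138e-01,  1.60788928e+00,  1.17988903e-05,
        1.35379787e+00, -2.06330938e-01]), 'dq': array([-0.00115332, -0.0018734 , -0.00219304, -0.00142397,  0.00034607,
        0.00155692]), 'joint_efforts': array([-2.95635646e-04, -4.45880342e+01, -3.52234447e+01, -3.62508990e-04,
        4.17286850e-03,  9.94440050e-07]), 'eef_pos': array([ 0.21523314, -0.53267408,  0.23048307]), 'eef_rot': array([ 0.58658609, -0.58578842,  0.39583623, -0.3950726 ]), 'wrist_force': array([ 0.01339525,  0.03790674, -0.30609281]), 'torque': array([-0.00210548, -0.01271174, -0.00593127]), 'opening': 0.9971241651648134} 0.0187
[[378.98306885   0.         253.86411717]
 [  0.         378.98306885 191.10617466]
 [  0.           0.           1.        ]] [[ 0.023765   -0.99967603 -0.00911423]
 [-0.99854095 -0.02329385 -0.04871722]
 [ 0.04848913  0.0102587  -0.99877103]] [-0.06567493  0.50023541  1.27532352] [ 0.43922697 -0.0670844   1.29752769]
[[444.63725332   0.         253.23836191]
 [  0.         444.63725332 188.16111466]
 [  0.           0.           1.        ]] [[-0.58408383 -0.81168502  0.00367612]
 [-0.35451473  0.25102736 -0.90072447]
 [ 0.73018175 -0.52740184 -0.43437532]] [0.25563965 0.26492418 0.80154477] [-0.34203885  0.56373184  0.58585519]
```

View pics/top.png

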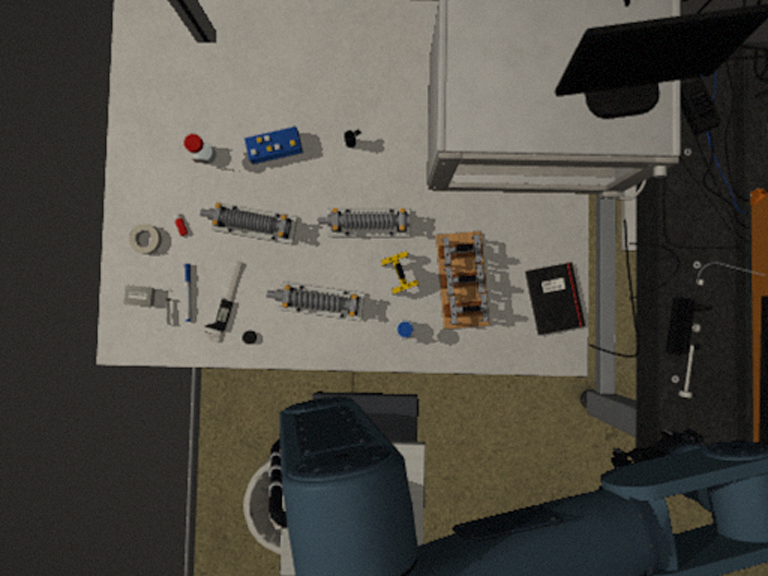

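View pics/scene.png

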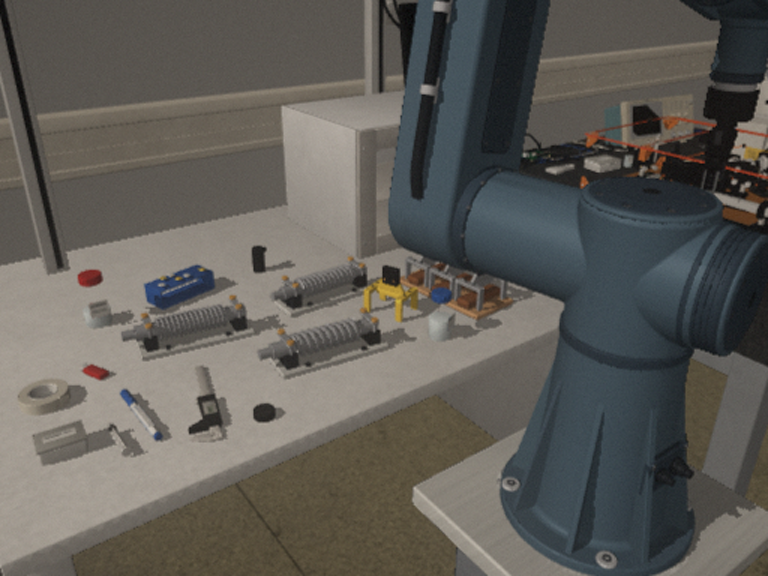

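Run:
```python
from h import *
from scipy.spatial.transform import Rotation as Ro
a=dict(np.load('top.npz'))
print(Ro.from_quat([-.58579,.39584,-.39507,.58659]).as_matrix().round(3))
P=pts(a); z=P[...,2]
print('depth ok frac',np.isfinite(z).mean())
def reg(u0,v0,u1,v1,lo,hi):
    m=np.zeros(z.shape,bool);m[v0:v1,u0:u1]=1
    return m&(z>lo)&(z<hi)
def rect(m,n):
    q=P[m]; r=cv2.minAreaRect((q[:,:2]*1000).astype(np.float32))
    print(n,m.sum(),'med',np.nanmedian(q,0).round(4),'rect',np.round(r,1) if 0 else r,'z',np.percentile(q[:,2],[5,50,95]).round(4))
rect(reg(170,180,250,220,.045,.063),'A screw')
rect(reg(170,180,250,220,.005,.015),'A base')
rect(reg(205,135,280,165,.045,.063),'B/C')
rect(reg(130,132,200,168,.045,.063),'B/C')
rect(reg(285,145,335,225,.006,.016),'rack board')
rect(reg(285,145,335,225,.088,.108),'grips')
n,l,st,ce=cv2.connectedComponentsWithStats(reg(285,145,335,225,.085,.11).astype(np.uint8))
for i in range(1,n):
    if st[i,4]>8: rect(l==i,f'grip{i} px {ce[i].round(1)}')
n,l,st,ce=cv2.connectedComponentsWithStats(reg(285,145,335,225,.05,.11).astype(np.uint8))
for i in range(1,n):
    if st[i,4]>8: rect(l==i,f'leaf{i} px {ce[i].round(1)}')
c=a['frame'][125:225,170:340][:,:,::-1]
cv2.imwrite('pics/crop.png',cv2.resize(c,None,fx=4.7,fy=4.7,interpolation=cv2.INTER_CUBIC))
```

```text
[[ 0.374 -0.     0.927]
 [-0.927  0.002  0.374]
 [-0.002 -1.     0.   ]]
depth ok frac 0.9959767659505209
A screw 478 med [0.4662 0.0891 0.051 ] rect ((467.77099609375, 98.81149291992188), (202.97891235351562, 49.66633987426758), 83.60983276367188) z [0.046  0.051  0.0583]
A base 477 med [0.4602 0.0719 0.0097] rect ((469.9574890136719, 93.46510314941406), (133.06727600097656, 256.0732116699219), 1.3723106384277344) z [0.0056 0.0097 0.0137]
B/C 479 med [ 0.6472 -0.0216  0.0515] rect ((647.7665405273438, -12.86083984375), (47.96489715576172, 196.19821166992188), 1.291773796081543) z [0.0456 0.0515 0.0579]
B/C 480 med [0.6402 0.2467 0.0512] rect ((642.3798828125, 253.70703125), (200.0148162841797, 49.78321838378906), 81.3280258178711) z [0.046  0.0512 0.0581]
rack board 872 med [ 0.507  -0.2354  0.0102] rect ((533.986083984375, -239.7704620361328), (166.339599609375, 266.6243591308594), 89.35267639160156) z [0.0068 0.0102 0.0142]
grips 124 med [ 0.5208 -0.2369  0.0974] rect ((520.8095703125, -236.55332946777344), (143.23651123046875, 34.07854080200195), 8.069208145141602) z [0.0926 0.09
[... 442 characters left out ...]
rect ((456.4103698730469, -245.3255615234375), (9.592445373535156, 33.8890380859375), 1.2608213424682617) z [0.0933 0.0976 0.1014]
leaf1 px [307.6 166. ] 213 med [ 0.5845 -0.2246  0.0562] rect ((585.6439208984375, -229.26785278320312), (59.437767028808594, 80.50965881347656), 5.914299011230469) z [0.0509 0.0562 0.0984]
leaf2 px [309.4 186.4] 211 med [ 0.5181 -0.2295  0.0563] rect ((519.643310546875, -236.41763305664062), (59.263824462890625, 80.13873291015625), 5.778083324432373) z [0.051  0.0563 0.0995]
leaf3 px [312.  205.7] 205 med [ 0.4551 -0.2428  0.0563] rect ((455.51763916015625, -246.09893798828125), (59.286041259765625, 80.6270523071289), 6.4542646408081055) z [0.0514 0.0563 0.0989]
```

View pics/crop.png

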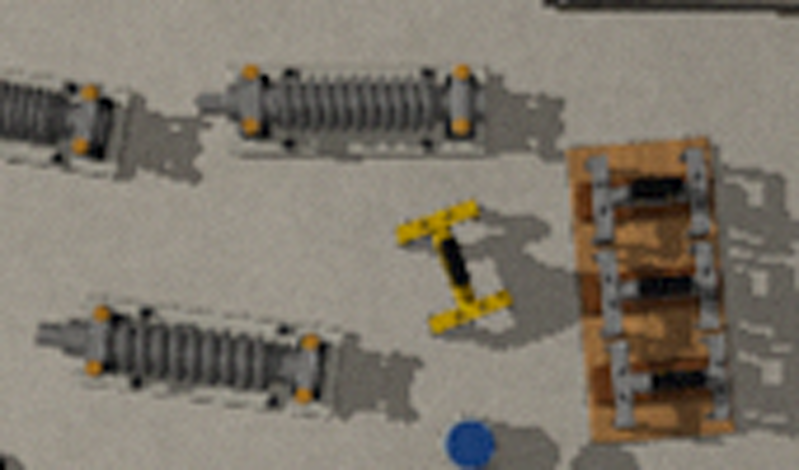

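Run:
```python
from h import *
a=dict(np.load('top.npz'))
f=a['frame'].astype(float).mean(2)
def cr(u,v):return u/4.7+170-.39,v/4.7+125-.39
B=[ray(a,*cr(*p),.058)[:2] for p in [(100,313),(93,367),(310,342),(304,395)]]
print(np.round(B,4),'ctr',np.mean(B,0))
d=(B[0]+B[1]-B[2]-B[3])/2; print('len',np.hypot(*d),'yaw',np.degrees(np.arctan2(-d[0],d[1])))
C=[ray(a,*cr(*p),.058)[:2] for p in [(251,72),(251,126),(462,72),(461,125)]]
D=(C[0]+C[1]-C[2]-C[3])/2
print('C',np.mean(C,0),np.hypot(*D))
for n,q,dd in(('A',B,d),('B',C,D)):
    c=np.mean(q,0);e=dd/np.hypot(*dd);nn=np.array([e[1],-e[0]])
    s=np.arange(-.05,.05,.0005); best=0
    for w in np.arange(-.012,.013,.001):
        X=np.array([[*(c+t*e+w*nn),.056-(.02-np.sqrt(.0004-w*w))] for t in s])
        y=X@a['R'].T+a['t']; uv=y@a['K'].T; uv=(uv[:,:2]/uv[:,2:]).astype(np.float32)
        p=cv2.remap(f.astype(np.float32),uv[None,:,0],uv[None,:,1],cv2.INTER_CUBIC)[0]
        p=(p-np.poly1d(np.polyfit(s,p,3))(s))*np.hanning(len(s))
        best=best+np.abs([np.sum(p*np.exp(2j*np.pi*s/T)) for T in np.arange(6,16,.5)*1e-3])
    print(n,dict(zip(np.arange(6,16,.5),best.round())))
```

```text
[[0.4943 0.1521]
 [0.4565 0.1558]
 [0.4775 0.005 ]
 [0.4405 0.0082]] ctr [0.46718081 0.08031019]
len 0.14824070475055703 yaw -6.3488721429544
C [ 0.64876245 -0.02289334] 0.14759469791248978
A {np.float64(6.0): np.float64(1614.0), np.float64(6.5): np.float64(690.0), np.float64(7.0): np.float64(1783.0), np.float64(7.5): np.float64(2924.0), np.float64(8.0): np.float64(1683.0), np.float64(8.5): np.float64(964.0), np.float64(9.0): np.float64(1378.0), np.float64(9.5): np.float64(1726.0), np.float64(10.0): np.float64(2583.0), np.float64(10.5): np.float64(9102.0), np.float64(11.0): np.float64(17059.0), np.float64(11.5): np.float64(22944.0), np.float64(12.0): np.float64(24909.0), np.float64(12.5): np.float64(23061.0), np.float64(13.0): np.float64(18719.0), np.float64(13.5): np.float64(13474.0), np.float64(14.0): np.float64(8577.0), np.float64(14.5): np.float64(4743.0), np.float64(15.0): np.float64(2228.0), np.float64(15.5): np.float64(1233.0)}
B {np.float64(6.0): np.float64(414.0), np.float64(6.5): np.float64(363.0), np.float64(7.0): np.float64(590.0), np.float64(7.5): np.float64(782.0), np.float64(8.0): np.float64(1363.0), np.float64(8.5): np.float64(1204.0), np.float64(9.0): np.float64(7221.0), np.float64(9.5): np.float64(14777.0), np.float64(10.0): np.float64(17951.0), np.float64(10.5): np.float64(15769.0), np.float64(11.0): np.float64(10826.0), np.float64(11.5): np.float64(6049.0), np.float64(12.0): np.float64(2970.0), np.float64(12.5): np.float64(1735.0), np.float64(13.0): np.float64(1507.0), np.float64(13.5): np.float64(1521.0), np.float64(14.0): np.float64(1553.0), np.float64(14.5): np.float64(1582.0), np.float64(15.0): np.float64(1562.0), np.float64(15.5): np.float64(1506.0)}
```

```bash
python3 -m jog '[[[0,-2,0],[0,-0.125,0],3.5],[[0,-2,0],[0,-0.125,0],3.5],[[0,0,2],[0,-0.125,0],3.5],[[0,0,2],[0,-0.125,0],3.5],[[0,0,2],[0,-0.125,0],3.5],[[0,0,2],[0,-0.125,0],3.5],[[0,0,2],[0,-0.125,0],3.5],[[0,0,2],[0,-0.125,0],3.5],[[0,0,2],[0,-0.125,0],3.5],[[0,0,2],[0,-0.125,0],3.5]]'
```

```text
time_s: 0.93
eef_pos: [0.2885, -0.3925, 0.2673]
eef_rot: [0.711, -0.703, -0.023, 0.025]
wrist_force: [-0.1, 0.6, -0.1]
opening: 0.412
```

Image periodicity says the near screw has a 12 mm pitch, and the next stand's screw 10 mm. So the 4-tooth leaf is the likely one, and the felt drop has to confirm it. I'll check whether the teeth show from the scene camera.

Run:
```python
from h import *
b=cap('scene'); save(b,'s2.png',(235,150,365,225),6)
for n,p in (('l1',(.585,-.229)),('l2',(.5195,-.236)),('l3',(.4555,-.2455))):
    y=b['R']@np.array([*p,.044])+b['t'];q=b['K']@y;print(n,(q[:2]/q[2]),y[2])
```

```text
l1 [286.65666406 174.93123098] 1.330363600957142
l2 [302.99276851 181.89700705] 1.2862285091397991
l3 [320.77134634 188.9412806 ] 1.2445071945376067
```

View pics/s2.png

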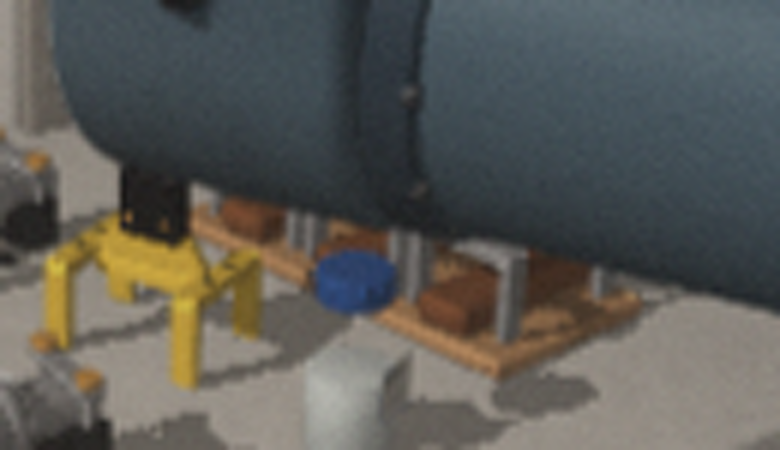

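```bash
cat > st.py <<'E'
from h import *
import sys
from scipy.spatial.transform import Rotation as Ro
# usage: st.py X Y Z yaw(deg): tool-frame shift to get there
o=ctrl.get_obs();w,x,y,z=o['eef_rot'];R=Ro.from_quat([x,y,z,w]).as_matrix()
a=np.degrees(np.arctan2(R[1,0],R[0,0]))
print('t',round(o['time_s'],2),'pos',o['eef_pos'].round(4),'yaw',a.round(2),'tilt',R[:,1].round(4),'F',o['wrist_force'].round(1),'T',o['torque'].round(2),'open cm',round(o['opening']*8.54,2))
if len(sys.argv)>4:
    g=np.array(list(map(float,sys.argv[1:4])));t=np.radians(float(sys.argv[4]))
    G=np.array([[np.cos(t),0,-np.sin(t)],[np.sin(t),0,np.cos(t)],[0,-1,0]])
    print('shift cm now-frame',((g-o['eef_pos'])@R*100).round(2),'goal-frame',((g-o['eef_pos'])@G*100).round(2),'turn',Ro.from_matrix(R.T@G).as_rotvec().round(4))
E
python3 -m jog '[[[0,0,0],[0,-0.045,0],3.5],[[3,2.3,2.13],[0,0,0],3.5],[[3,2.3,2.13],[0,0,0],3.5],[[3,2.3,2.13],[0,0,0],3.5],[[3,2.3,2.13],[0,0,0],3.5],[[3,2.3,2.13],[0,0,0],3.5],[[3,2.3,2.13],[0,0,0],3.5],[[0,0,0],[0,0,0],3.5]]'; python3 st.py .4547 -.2447 .13 6.5
```

```text
time_s: 1.65
eef_pos: [0.4472, -0.2412, 0.1324]
eef_rot: [0.709, -0.703, -0.04, 0.042]
wrist_force: [-1.6, 1.2, -0.8]
opening: 0.411
t 1.65 pos [ 0.4472 -0.2412  0.1324] yaw 6.67 tilt [-0.0024  0.0076 -1.    ] F [-1.6  1.2 -0.8] T [0.02 0.   0.01] open cm 3.51
shift cm now-frame [ 0.71  0.24 -0.43] goal-frame [ 0.71  0.24 -0.43] turn [-0.0078  0.003  -0.0015]
```

```bash
python3 -m jog '[[[0.71,0.24,-0.43],[-0.0078,0.003,-0.0015],3.5],[[0,0,0],[0,0,0],3.5],[[0,2,0],[0,0,0],3.5],[[0,2,0],[0,0,0],3.5],[[0,2,0],[0,0,0],3.5],[[0,0,0],[0,0,0],3.5]]'; python3 st.py .4547 -.2447 .068 6.5
```

```text
time_s: 2.15
eef_pos: [0.4567, -0.2491, 0.0702]
eef_rot: [-0.704, 0.708, 0.04, -0.038]
wrist_force: [-1.2, 1.0, 0.2]
opening: 0.413
t 2.15 pos [ 0.4567 -0.2491  0.0702] yaw 6.4 tilt [ 0.0032 -0.0055 -1.    ] F [-1.2  1.   0.2] T [ 0.09  0.02 -0.03] open cm 3.53
shift cm now-frame [-0.15  0.22  0.46] goal-frame [-0.14  0.22  0.46] turn [ 0.0059 -0.0018  0.0025]
```

```bash
python3 -m jog '[[[-0.15,0.2,0.44],[0.0059,-0.0018,0.0025],3.5],[[0,0,0],[0,0,0],3.5],[[0,0,0],[0,0,0],0],[[0,0,0],[0,0,0],0],[[0,0,0],[0,0,0],0],[[0,0,0],[0,0,0],0],[[0,0,0],[0,0,0],0],[[0,0,0],[0,0,0],0]]'; python3 st.py .4547 -.2447 .068 6.5
```

```text
time_s: 2.82
eef_pos: [0.456, -0.2501, 0.0747]
eef_rot: [-0.704, 0.708, 0.04, -0.036]
wrist_force: [-0.7, 0.1, -1.6]
opening: 0.127
t 2.82 pos [ 0.456  -0.2501  0.0747] yaw 6.21 tilt [ 0.0062 -0.0057 -1.    ] F [-0.7  0.1 -1.6] T [ 0.02 -0.05  0.  ] open cm 1.08
shift cm now-frame [-0.07  0.66  0.55] goal-frame [-0.06  0.67  0.55] turn [ 0.0064 -0.0051  0.0055]
```

```bash
python3 -m jog '[[[0,0,0],[0,0,0],0],[[0,0,0],[0,0,0],0]]';python3 -m jog '[[[0,0.3,0],[0,0,0],3.5],[[0,0.3,0.2],[0,0,0],3.5],[[0,0,0.3],[0,0,0],3.5]]';  python3 st.py .4547 -.2447 .067 6.5
```

```text
time_s: 2.98
eef_pos: [0.456, -0.25, 0.0748]
eef_rot: [-0.704, 0.708, 0.04, -0.036]
wrist_force: [-0.8, 0.5, -1.0]
opening: 0.127
time_s: 3.23
eef_pos: [0.456, -0.2454, 0.0686]
eef_rot: [-0.704, 0.709, 0.041, -0.036]
wrist_force: [1.1, 0.2, 0.3]
opening: 0.406
t 3.23 pos [ 0.456  -0.2454  0.0686] yaw 6.21 tilt [ 0.0072 -0.0068 -1.    ] F [1.1 0.2 0.3] T [0.02 0.02 0.01] open cm 3.47
shift cm now-frame [-0.12  0.16  0.09] goal-frame [-0.12  0.16  0.09] turn [ 0.0075 -0.0051  0.0064]
```

```bash
python3 -m jog '[[[0,0,0],[0,0,0],3.5]]';  python3 -m jog '[[[0,0,0],[0,0,0],3.5]]';python3 st.py .4547 -.2447 .067 6.5
```

```text
time_s: 3.32
eef_pos: [0.4558, -0.2447, 0.0683]
eef_rot: [-0.704, 0.708, 0.041, -0.036]
wrist_force: [-0.1, -0.1, -0.5]
opening: 0.41
time_s: 3.4
eef_pos: [0.4557, -0.2445, 0.0682]
eef_rot: [-0.704, 0.708, 0.041, -0.036]
wrist_force: [-0.5, -0.7, -0.2]
opening: 0.411
t 3.4 pos [ 0.4557 -0.2445  0.0682] yaw 6.24 tilt [ 0.0065 -0.006  -1.    ] F [-0.5 -0.7 -0.2] T [ 0.04  0.03 -0.01] open cm 3.51
shift cm now-frame [-0.1   0.12 -0.01] goal-frame [-0.1   0.12 -0.01] turn [ 0.0066 -0.0046  0.0058]
```

```bash
python3 -m jog '[[[-0.05,0.05,0],[0.0066,-0.0046,0.0058],3.5],[[0,0,0],[0,0,0],3.5],[[0,0,0],[0,0,0],0.8],[[0,0,0],[0,0,0],0.8],[[0,0,0],[0,0,0],0.8]]'; python3 st.py; python3 -m jog '[[[0,0,0],[0,0,0],0],[[0,0,0],[0,0,0],0],[[0,0,0],[0,0,0],0]]'; python3 st.py .4547 -.2447 .067 6.5
```

```text
time_s: 3.82
eef_pos: [0.4554, -0.2446, 0.0679]
eef_rot: [0.706, -0.706, -0.04, 0.041]
wrist_force: [-0.2, 1.2, 1.6]
opening: 0.129
t 3.82 pos [ 0.4554 -0.2446  0.0679] yaw 6.54 tilt [-4.e-04  4.e-04 -1.e+00] F [-0.2  1.2  1.6] T [0.09 0.09 0.01] open cm 1.1
time_s: 4.07
eef_pos: [0.4554, -0.2446, 0.0679]
eef_rot: [0.706, -0.706, -0.04, 0.04]
wrist_force: [-0.4, 0.7, 0.6]
opening: 0.128
t 4.07 pos [ 0.4554 -0.2446  0.0679] yaw 6.54 tilt [-4.e-04  4.e-04 -1.e+00] F [-0.4  0.7  0.6] T [0.03 0.1  0.02] open cm 1.1
shift cm now-frame [-0.07  0.09  0.  ] goal-frame [-0.07  0.09  0.  ] turn [-0.0005  0.0007 -0.0003]
```

```bash
python3 -m jog '[[[0,-2,0],[0,0,0],0],[[0,-3,0],[0,0,0],0],[[0,-3.5,0],[0,0,0],0],[[0,-3,2],[0,0,0],0],[[0,-1,3.5],[0,0.056,0],0],[[0,0,3.8],[0,0.056,0],0],[[0,0,3.8],[0,0.056,0],0],[[0,0,3.8],[0,0.056,0],0],[[0,0,3.8],[0,0,0],0],[[0,0,3.8],[0,0,0],0],[[0,0,2.5],[0,0,0],0],[[0,0,1],[0,0,0],0]]'; python3 st.py .4672 .0803 .14 -6.35
```

```text
time_s: 5.07
eef_pos: [0.4613, 0.0426, 0.1989]
eef_rot: [0.706, -0.705, 0.046, -0.047]
wrist_force: [0.6, -0.4, -1.7]
opening: 0.131
t 5.07 pos [0.4613 0.0426 0.1989] yaw -7.56 tilt [ 0.0012  0.0025 -1.    ] F [ 0.6 -0.4 -1.7] T [-0.02  0.05  0.03] open cm 1.12
shift cm now-frame [0.08 5.9  3.8 ] goal-frame [0.17 5.89 3.81] turn [-0.0027 -0.0211  0.0009]
```

```bash
python3 -m jog '[[[0.08,2,1.9],[-0.0027,-0.0211,0.0009],0],[[0.1,2,1.5],[0,0,0],0],[[0,1.3,0.5],[0,0,0],0],[[0,0.3,0],[0,0,0],0],[[0,0,0],[0,0,0],0]]'; python3 st.py .4672 .0803 .14 -6.35
python3 - <<'E'
from h import *
b=cap('scene')
y=b['R']@np.array([.467,.08,.115])+b['t'];q=b['K']@y;u,v=(q[:2]/q[2]).astype(int);print(u,v)
save(b,'s3.png',(u-45,v-40,u+45,v+30),8)
E
```

```text
time_s: 5.48
eef_pos: [0.4677, 0.0872, 0.1415]
eef_rot: [0.706, -0.706, 0.035, -0.037]
wrist_force: [-0.0, -0.1, -1.4]
opening: 0.131
t 5.48 pos [0.4677 0.0872 0.1415] yaw -5.88 tilt [ 2.4e-03 -1.0e-04 -1.0e+00] F [-0.  -0.1 -1.4] T [ 0.05  0.03 -0.02] open cm 1.12
shift cm now-frame [ 0.02  0.15 -0.69] goal-frame [ 0.02  0.15 -0.69] turn [-0.0001  0.0082  0.0024]
218 194
```

View pics/s3.png

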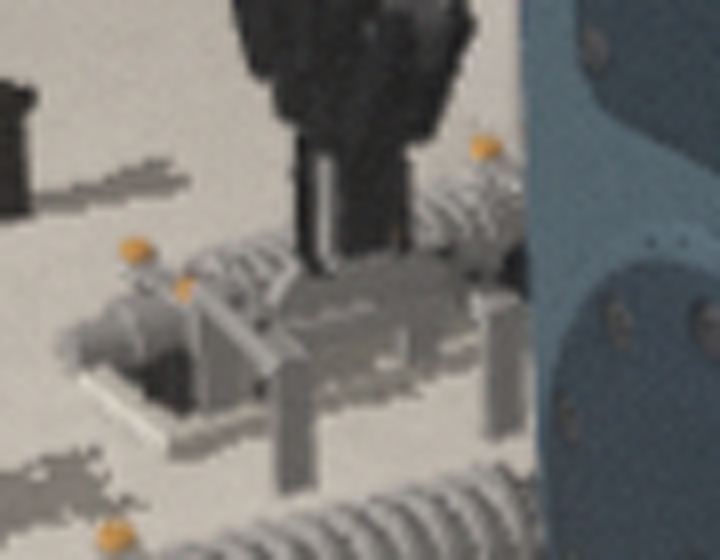

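```bash
python3 -m jog '[[[0,0.5,-0.6],[0,0.0082,0.0024],0],[[0,1.5,0],[0,0,0],0],[[0,1.5,0],[0,0,0],0],[[0,1,0],[0,0,0],0],[[0,0.3,0],[0,0,0],0],[[0,0,0],[0,0,0],0]]'; python3 st.py .4672 .0803 .086 -6.35
```

```text
time_s: 6.03
eef_pos: [0.4712, 0.0752, 0.0963]
eef_rot: [-0.705, 0.706, -0.039, 0.045]
wrist_force: [-0.6, -0.3, -1.1]
opening: 0.133
t 6.03 pos [0.4712 0.0752 0.0963] yaw -6.78 tilt [ 0.0087 -0.002  -1.    ] F [-0.6 -0.3 -1.1] T [-0.02  0.04  0.03] open cm 1.13
shift cm now-frame [-0.47  1.03  0.46] goal-frame [-0.46  1.03  0.46] turn [ 0.001  -0.0076  0.0089]
```

```bash
python3 -m jog '[[[-0.4,0,0.4],[0.001,-0.0076,0.0089],0],[[0,0,0],[0,0,0],0],[[0,0,0],[0,0,0],0]]'; python3 st.py .4672 .0803 .086 -6.35; python3 -m jog '[[[0,0.4,0],[0,0,0],0],[[0,0.3,0],[0,0,0],0],[[0,0.1,0],[0,0,0],0],[[0,0,0],[0,0,0],0]]'; python3 st.py .4672 .0803 .0835 -6.35
```

```text
time_s: 6.28
eef_pos: [0.4684, 0.0791, 0.0978]
eef_rot: [0.706, -0.706, 0.039, -0.04]
wrist_force: [0.6, -0.2, -0.7]
opening: 0.131
t 6.28 pos [0.4684 0.0791 0.0978] yaw -6.39 tilt [ 8.e-04  0.e+00 -1.e+00] F [ 0.6 -0.2 -0.7] T [-0.03  0.   -0.  ] open cm 1.12
shift cm now-frame [-0.14  1.18  0.1 ] goal-frame [-0.14  1.18  0.1 ] turn [-0.0001 -0.0007  0.0008]
time_s: 6.62
eef_pos: [0.4697, 0.0794, 0.0907]
eef_rot: [-0.706, 0.706, -0.038, 0.041]
wrist_force: [-1.4, 0.2, -1.2]
opening: 0.13
t 6.62 pos [0.4697 0.0794 0.0907] yaw -6.34 tilt [ 4.3e-03 -3.0e-04 -1.0e+00] F [-1.4  0.2 -1.2] T [-0.01  0.01  0.02] open cm 1.11
shift cm now-frame [-0.26  0.72  0.06] goal-frame [-0.26  0.72  0.06] turn [-0.0002  0.0002  0.0043]
```

```bash
python3 -m jog '[[[-0.25,0.2,0],[0,0,0.0043],0],[[0,0.15,0],[0,0,0],0],[[0,0.1,0],[0,0,0],0]]'; python3 -m jog '[[[0,0.1,0],[0,0,0],0]]';python3 -m jog '[[[0,0.1,0],[0,0,0],0]]';python3 -m jog '[[[0,0.1,0],[0,0,0],0]]'; python3 st.py .4672 .0803 .0835 -6.35
```

```text
time_s: 6.87
eef_pos: [0.4671, 0.0798, 0.0859]
eef_rot: [0.706, -0.706, 0.039, -0.039]
wrist_force: [-0.1, 0.6, -1.7]
opening: 0.135
time_s: 6.95
eef_pos: [0.467, 0.0798, 0.0847]
eef_rot: [0.706, -0.706, 0.039, -0.039]
wrist_force: [0.3, -0.5, -1.5]
opening: 0.129
time_s: 7.03
eef_pos: [0.4669, 0.0799, 0.0836]
eef_rot: [0.706, -0.706, 0.039, -0.039]
wrist_force: [-0.7, -0.0, 5.8]
opening: 0.13
time_s: 7.12
eef_pos: [0.4672, 0.0798, 0.0833]
eef_rot: [0.706, -0.706, 0.039, -0.039]
wrist_force: [-5.8, 0.8, 17.2]
opening: 0.129
t 7.12 pos [0.4672 0.0798 0.0833] yaw -6.32 tilt [-5.e-04  3.e-04 -1.e+00] F [-5.8  0.8 17.2] T [ 0.02  1.19 -0.09] open cm 1.1
shift cm now-frame [-0.01 -0.02  0.04] goal-frame [-0.01 -0.02  0.04] turn [-0.0002  0.0005 -0.0005]
```

```bash
python3 -m jog '[[[0,-0.06,0],[0,0,0],0],[[0,0.0,0.1],[0,0,0],0],[[0,0.01,0.1],[0,0,0],0],[[0,0.015,0.1],[0,0,0],0],[[0,0.015,0.1],[0,0,0],0]]';python3 -m jog '[[[0,0.02,0.1],[0,0,0],0],[[0,0.02,0.1],[0,0,0],0],[[0,0.02,0.1],[0,0,0],0]]';python3 -m jog '[[[0,0.02,0.1],[0,0,0],0],[[0,0.02,0.1],[0,0,0],0],[[0,0.02,0.1],[0,0,0],0]]'; python3 st.py .4672 .0803 .0835 -6.35
```

```text
time_s: 7.53
eef_pos: [0.4681, 0.084, 0.0838]
eef_rot: [0.706, -0.706, 0.039, -0.039]
wrist_force: [-0.1, 0.2, -1.5]
opening: 0.132
time_s: 7.78
eef_pos: [0.4691, 0.087, 0.0836]
eef_rot: [-0.706, 0.706, -0.038, 0.04]
wrist_force: [0.4, -1.3, 1.5]
opening: 0.132
time_s: 8.03
eef_pos: [0.4701, 0.09, 0.0835]
eef_rot: [-0.706, 0.706, -0.038, 0.04]
wrist_force: [-0.1, -1.9, 3.7]
opening: 0.128
t 8.03 pos [0.4701 0.09   0.0835] yaw -6.3 tilt [ 0.0027 -0.0014 -1.    ] F [-0.1 -1.9  3.7] T [-0.3   0.15 -0.01] open cm 1.1
shift cm now-frame [-0.18  0.   -0.99] goal-frame [-0.18  0.   -0.99] turn [0.0011 0.0008 0.0028]
```

```bash
python3 -m jog '[[[-0.15,0.02,0.1],[0,0,0.002],0],[[-0.02,0.02,0.12],[0,0,0],0],[[-0.02,0.02,0.12],[0,0,0],0]]';python3 -m jog '[[[-0.02,0.02,0.12],[0,0,0],0],[[-0.02,0.02,0.12],[0,0,0],0],[[-0.02,0.02,0.12],[0,0,0],0]]'; python3 st.py .4672 .0803 .0835 -6.35
```

```text
time_s: 8.28
eef_pos: [0.4695, 0.0936, 0.0836]
eef_rot: [-0.706, 0.707, -0.038, 0.04]
wrist_force: [0.0, -1.5, 4.0]
opening: 0.13
time_s: 8.53
eef_pos: [0.4699, 0.0975, 0.0836]
eef_rot: [-0.705, 0.707, -0.037, 0.04]
wrist_force: [0.0, -0.9, 3.1]
opening: 0.13
t 8.53 pos [0.4699 0.0975 0.0836] yaw -6.31 tilt [ 0.004  -0.0019 -1.    ] F [ 0.  -0.9  3.1] T [-0.25  0.08 -0.01] open cm 1.11
shift cm now-frame [-0.08  0.01 -1.74] goal-frame [-0.08  0.01 -1.74] turn [0.0014 0.0007 0.0042]
```

No drop over 17 mm, more than one 12 mm pitch, and the contact height fits 4 mm teeth. So this leaf is the wrong one (10 mm by its height), and it goes back to its slot.

```bash
python3 -m jog '[[[0,-2,0],[0,0,0],0],[[0,-3,0],[0,0,0],0],[[0,-3,-1],[0,0,0],0],[[0,-2.5,-3],[0,0,0],0],[[0,0,-3.8],[0,0,0],0],[[0,0,-3.8],[0,-0.056,0],0],[[0,0,-3.8],[0,-0.056,0],0],[[0,0,-3.8],[0,-0.056,0],0],[[0,0,-3.8],[0,-0.056,0],0],[[0,0,-3.8],[0,0,0],0],[[0,0,-2],[0,0,0],0],[[0,0,-1],[0,0,0],0]]'; python3 st.py .4554 -.2446 .12 6.54
```

```text
time_s: 9.53
eef_pos: [0.4586, -0.2025, 0.1837]
eef_rot: [0.709, -0.702, -0.044, 0.051]
wrist_force: [-0.4, 0.1, -1.5]
opening: 0.128
t 9.53 pos [ 0.4586 -0.2025  0.1837] yaw 7.69 tilt [-0.0101  0.0084 -0.9999] F [-0.4  0.1 -1.5] T [ 0.01  0.01 -0.02] open cm 1.1
shift cm now-frame [-0.83  6.33 -4.19] goal-frame [-0.8   6.37 -4.14] turn [-0.0096  0.0201 -0.009 ]
```

```bash
python3 -m jog '[[[-0.4,1.5,-2],[-0.0096,0.0201,-0.009],0],[[-0.4,1.5,-1.6],[0,0,0],0],[[0,1,-0.4],[0,0,0],0],[[0,0,0],[0,0,0],0],[[0,0,0],[0,0,0],0]]'; python3 st.py .4554 -.2446 .12 6.54
```

```text
time_s: 9.95
eef_pos: [0.4547, -0.2426, 0.1391]
eef_rot: [0.708, -0.704, -0.038, 0.04]
wrist_force: [0.6, -0.3, -1.3]
opening: 0.13
t 9.95 pos [ 0.4547 -0.2426  0.1391] yaw 6.29 tilt [-0.0024  0.0061 -1.    ] F [ 0.6 -0.3 -1.3] T [ 0.04 -0.02  0.06] open cm 1.11
shift cm now-frame [ 0.06  1.91 -0.22] goal-frame [ 0.05  1.91 -0.21] turn [-0.0064 -0.0043 -0.0017]
```

```bash
python3 -m jog '[[[0.05,1,-0.2],[-0.0064,-0.0043,-0.0017],0],[[0,1,0],[0,0,0],0],[[0,1,0],[0,0,0],0],[[0,1,0],[0,0,0],0],[[0,0.6,0],[0,0,0],0],[[0,0.3,0],[0,0,0],0]]'; python3 st.py .4554 -.2446 .069 6.54
```

```text
time_s: 10.45
eef_pos: [0.4573, -0.239, 0.0888]
eef_rot: [0.706, -0.705, -0.043, 0.042]
wrist_force: [0.2, 0.1, -1.7]
opening: 0.13
t 10.45 pos [ 0.4573 -0.239   0.0888] yaw 6.86 tilt [ 0.0017  0.0011 -1.    ] F [ 0.2  0.1 -1.7] T [0.05 0.01 0.02] open cm 1.11
shift cm now-frame [-0.26  1.98 -0.54] goal-frame [-0.25  1.98 -0.54] turn [-0.0009  0.0057  0.0018]
```

```bash
python3 -m jog '[[[-0.25,0,-0.54],[0,0.0057,0.002],0],[[0,0.3,0],[0,0,0],0],[[0,0.5,0],[0,0,0],0],[[0,0.5,0],[0,0,0],0],[[0,0.3,0],[0,0,0],0]]'; python3 st.py .4554 -.2446 .068 6.54
```

```text
time_s: 10.87
eef_pos: [0.4558, -0.2455, 0.0719]
eef_rot: [0.706, -0.706, -0.04, 0.04]
wrist_force: [-0.1, 1.0, -1.2]
opening: 0.132
t 10.87 pos [ 0.4558 -0.2455  0.0719] yaw 6.5 tilt [ 2.e-04  2.e-04 -1.e+00] F [-0.1  1.  -1.2] T [0.05 0.07 0.03] open cm 1.13
shift cm now-frame [-0.03  0.39  0.1 ] goal-frame [-0.03  0.39  0.1 ] turn [-0.0002 -0.0007  0.0003]
```

Lower to contact, release, rise and move to the middle slot (0.520, -0.237).

```bash
python3 -m jog '[[[0,0.2,0.05],[0,0,0],0],[[0,0.15,0],[0,0,0],0],[[0,0.05,0],[0,0,0],0],[[0,0,0],[0,0,0],0]]'; python3 st.py; python3 -m jog '[[[0,0,0],[0,0,0],3.0],[[0,0,0],[0,0,0],3.0],[[0,0,0],[0,0,0],3.0]]'; python3 st.py .52 -.237 .13 6.5
```

```text
time_s: 11.2
eef_pos: [0.4559, -0.2452, 0.0681]
eef_rot: [0.706, -0.706, -0.04, 0.04]
wrist_force: [-0.4, 0.6, -1.4]
opening: 0.131
t 11.2 pos [ 0.4559 -0.2452  0.0681] yaw 6.48 tilt [ 1.e-04  5.e-04 -1.e+00] F [-0.4  0.6 -1.4] T [-0.    0.02 -0.04] open cm 1.12
time_s: 11.45
eef_pos: [0.4566, -0.2457, 0.0688]
eef_rot: [-0.706, 0.706, 0.041, -0.039]
wrist_force: [0.3, -0.0, -0.7]
opening: 0.35
t 11.45 pos [ 0.4566 -0.2457  0.0688] yaw 6.49 tilt [ 1.7e-03 -9.0e-04 -1.0e+00] F [ 0.3 -0.  -0.7] T [-0.02  0.07  0.02] open cm 2.99
shift cm now-frame [ 6.4  -6.11  0.15] goal-frame [ 6.39 -6.12  0.15] turn [ 0.0011 -0.0003  0.0016]
```

```bash
python3 -m jog '[[[0,-1.5,0],[0,0,0],3.0],[[0,-2.5,0],[0,0,0],3.0],[[0,-1.8,0],[0,0,0],3.0],[[1.5,-0.5,0],[0,0,0],3.0],[[2.5,0,0],[0,0,0],3.0],[[1.5,0,0],[0,0,0],3.0],[[0.5,0,0],[0,0,0],3.0],[[0,0,0],[0,0,0],3.0]]'; python3 st.py .52 -.237 .13 6.5
```

```text
time_s: 12.12
eef_pos: [0.5181, -0.239, 0.1353]
eef_rot: [-0.705, 0.707, 0.04, -0.039]
wrist_force: [-0.2, 0.5, 0.1]
opening: 0.352
t 12.12 pos [ 0.5181 -0.239   0.1353] yaw 6.4 tilt [ 0.0028 -0.0014 -1.    ] F [-0.2  0.5  0.1] T [ 0.06 -0.01 -0.01] open cm 3.0
shift cm now-frame [0.21 0.53 0.18] goal-frame [0.21 0.53 0.18] turn [ 0.0017 -0.0017  0.0026]
```

```bash
python3 -m jog '[[[0.2,1,0.1],[0.0017,-0.0017,0.0026],3.0],[[0,1.5,-0.05],[0,0,0],3.0],[[-0.05,1.5,-0.05],[0,0,0],3.0],[[0,1.2,-0.05],[0,0,0],3.0],[[0,0.5,0],[0,0,0],3.0],[[0,0.2,0],[0,0,0],3.0]]'; python3 st.py .52 -.237 .068 6.5
```

```text
time_s: 12.62
eef_pos: [0.5159, -0.2387, 0.0704]
eef_rot: [0.707, -0.705, -0.039, 0.041]
wrist_force: [-1.4, -0.2, -0.1]
opening: 0.349
t 12.62 pos [ 0.5159 -0.2387  0.0704] yaw 6.49 tilt [-0.004   0.0018 -1.    ] F [-1.4 -0.2 -0.1] T [-0.02  0.   -0.02] open cm 2.98
shift cm now-frame [0.43 0.24 0.12] goal-frame [0.43 0.24 0.12] turn [-0.0022 -0.0002 -0.0038]
```

```bash
python3 -m jog '[[[0.4,0.2,0.1],[-0.002,0,-0.004],3.0],[[0,0.05,0],[0,0,0],3.0],[[0,0,0],[0,0,0],3.0],[[0,0,0],[0,0,0],3.0]]'; python3 st.py .52 -.237 .068 6.5;python3 -m jog '[[[0,0,0],[0,0,0],0],[[0,0,0],[0,0,0],0],[[0,0,0],[0,0,0],0],[[0,0,0],[0,0,0],0],[[0,0,0],[0,0,0],0]]'; python3 st.py .52 -.237 .068 6.5
```

```text
time_s: 12.95
eef_pos: [0.5193, -0.237, 0.0672]
eef_rot: [0.706, -0.706, -0.04, 0.04]
wrist_force: [-0.3, -0.0, -0.2]
opening: 0.352
t 12.95 pos [ 0.5193 -0.237   0.0672] yaw 6.46 tilt [-7.0e-04  1.1e-03 -1.0e+00] F [-0.3 -0.  -0.2] T [ 0.03  0.01 -0.09] open cm 3.01
shift cm now-frame [ 0.07 -0.08 -0.  ] goal-frame [ 0.07 -0.08 -0.  ] turn [-0.0011 -0.0008 -0.0005]
time_s: 13.37
eef_pos: [0.5203, -0.2375, 0.0689]
eef_rot: [-0.706, 0.706, 0.041, -0.039]
wrist_force: [0.3, 0.5, -1.1]
opening: 0.127
t 13.37 pos [ 0.5203 -0.2375  0.0689] yaw 6.48 tilt [ 1.6e-03 -7.0e-04 -1.0e+00] F [ 0.3  0.5 -1.1] T [ 0.04 -0.02  0.  ] open cm 1.08
shift cm now-frame [-0.02  0.09  0.06] goal-frame [-0.02  0.09  0.06] turn [ 0.0009 -0.0003  0.0015]
```

```bash
python3 -m jog '[[[0,0.1,0],[0.001,0,0.0015],0]]';python3 -m jog '[[[0,0.05,0],[0,0,0],0]]';python3 -m jog '[[[0,0.05,0],[0,0,0],0]]'; python3 st.py
```

```text
time_s: 13.45
eef_pos: [0.5203, -0.2376, 0.068]
eef_rot: [0.706, -0.706, -0.04, 0.04]
wrist_force: [0.7, -0.0, -0.8]
opening: 0.126
time_s: 13.53
eef_pos: [0.5205, -0.2376, 0.0678]
eef_rot: [-0.706, 0.706, 0.04, -0.04]
wrist_force: [0.0, 2.1, 5.2]
opening: 0.128
time_s: 13.62
eef_pos: [0.5206, -0.2376, 0.0678]
eef_rot: [-0.706, 0.706, 0.04, -0.04]
wrist_force: [-3.1, 2.1, 6.3]
opening: 0.131
t 13.62 pos [ 0.5206 -0.2376  0.0678] yaw 6.49 tilt [ 2.e-04 -0.e+00 -1.e+00] F [-3.1  2.1  6.3] T [ 0.3   0.6  -0.02] open cm 1.12
```

```bash
python3 -m jog '[[[0,-2,0],[0,0,0],0],[[0,-3,0],[0,0,0],0],[[0,-3.5,0],[0,0,0],0],[[0,-3,2],[0,0,0],0],[[-0.5,-1,3.5],[0,0.056,0],0],[[-0.9,0,3.8],[0,0.056,0],0],[[-0.9,0,3.8],[0,0.056,0],0],[[-0.9,0,3.8],[0,0.056,0],0],[[-0.9,0,3.8],[0,0,0],0],[[-0.9,0,3.8],[0,0,0],0],[[-0.5,0.5,3.5],[0,0,0],0],[[-0.2,1,2],[0,0,0],0]]'; python3 st.py .4672 .0803 .11 -6.35
```

```text
time_s: 14.62
eef_pos: [0.4727, 0.0697, 0.184]
eef_rot: [0.706, -0.705, 0.045, -0.05]
wrist_force: [-0.0, -0.9, -1.5]
opening: 0.131
t 14.62 pos [0.4727 0.0697 0.184 ] yaw -7.7 tilt [ 0.0063  0.     -1.    ] F [-0.  -0.9 -1.5] T [-0.06  0.01 -0.02] open cm 1.12
shift cm now-frame [-0.73  7.4   0.97] goal-frame [-0.66  7.4   0.99] turn [-0.0008 -0.0236  0.0062]
```

```bash
python3 -m jog '[[[-0.6,1,0.3],[0,-0.0236,0.0062],0],[[0,1.5,0],[0,0,0],0],[[0,1.5,0],[0,0,0],0],[[0,1,0],[0,0,0],0],[[0,0.3,0],[0,0,0],0],[[0,0,0],[0,0,0],0],[[0,0,0],[0,0,0],0]]'; python3 st.py .4672 .0803 .09 -6.35
```

```text
time_s: 15.2
eef_pos: [0.4633, 0.0772, 0.1255]
eef_rot: [0.707, -0.706, 0.037, -0.033]
wrist_force: [-0.2, -1.1, -2.8]
opening: 0.13
t 15.2 pos [0.4633 0.0772 0.1255] yaw -5.63 tilt [-0.0052  0.0012 -1.    ] F [-0.2 -1.1 -2.8] T [ 0.   -0.03  0.06] open cm 1.11
shift cm now-frame [0.37 3.55 0.34] goal-frame [0.35 3.55 0.35] turn [-0.0006  0.0125 -0.0053]
```

```bash
python3 -m jog '[[[0.37,0.5,0.2],[0,0.0125,-0.0053],0],[[0,0.8,0],[0,0,0],0],[[0,0.8,0],[0,0,0],0],[[0,0.6,0],[0,0,0],0],[[0,0.2,0],[0,0,0],0],[[0,0.1,0],[0,0,0],0]]'; python3 st.py .4672 .0803 .0847 -6.35
```

```text
time_s: 15.7
eef_pos: [0.47, 0.0775, 0.0947]
eef_rot: [0.706, -0.706, 0.039, -0.042]
wrist_force: [0.3, -0.5, -1.1]
opening: 0.13
t 15.7 pos [0.47   0.0775 0.0947] yaw -6.55 tilt [ 5.2e-03 -1.0e-04 -1.0e+00] F [ 0.3 -0.5 -1.1] T [-0.01  0.01  0.02] open cm 1.11
shift cm now-frame [-0.32  1.    0.24] goal-frame [-0.31  1.    0.25] turn [-0.0005 -0.0035  0.0052]
```

```bash
python3 -m jog '[[[-0.3,0.4,0],[0,-0.0035,0.0052],0],[[0,0.2,0],[0,0,0],0],[[0,0.1,0],[0,0,0],0]]';python3 -m jog '[[[0,0.1,0],[0,0,0],0]]'; python3 -m jog '[[[0,0.1,0],[0,0,0],0]]';python3 st.py .4672 .0803 .0847 -6.35
```

```text
time_s: 15.95
eef_pos: [0.4667, 0.0779, 0.0869]
eef_rot: [0.706, -0.706, 0.039, -0.039]
wrist_force: [0.4, 0.3, -0.8]
opening: 0.127
time_s: 16.03
eef_pos: [0.4666, 0.078, 0.0858]
eef_rot: [0.706, -0.706, 0.039, -0.039]
wrist_force: [0.3, 0.1, -1.7]
opening: 0.128
time_s: 16.12
eef_pos: [0.4666, 0.078, 0.0847]
eef_rot: [0.706, -0.706, 0.039, -0.039]
wrist_force: [-0.2, -0.4, -1.9]
opening: 0.132
t 16.12 pos [0.4666 0.078  0.0847] yaw -6.3 tilt [-9.e-04  6.e-04 -1.e+00] F [-0.2 -0.4 -1.9] T [-0.    0.08  0.03] open cm 1.13
shift cm now-frame [0.03 0.   0.23] goal-frame [0.03 0.   0.23] turn [-0.0005  0.0008 -0.0009]
```

```bash
python3 -m jog '[[[0,0.06,0],[0,0,0],0]]'; python3 -m jog '[[[0,0.05,0],[0,0,0],0]]';python3 -m jog '[[[0,0.05,0],[0,0,0],0]]';python3 st.py .4672 .0803 .0847 -6.35
```

```text
time_s: 16.2
eef_pos: [0.4667, 0.078, 0.0842]
eef_rot: [0.706, -0.706, 0.039, -0.039]
wrist_force: [0.2, -0.2, -2.4]
opening: 0.132
time_s: 16.28
eef_pos: [0.4669, 0.078, 0.0837]
eef_rot: [0.706, -0.706, 0.039, -0.039]
wrist_force: [0.5, 1.1, -1.2]
opening: 0.13
time_s: 16.37
eef_pos: [0.467, 0.078, 0.0833]
eef_rot: [0.706, -0.706, 0.039, -0.039]
wrist_force: [0.5, -0.1, -2.1]
opening: 0.134
t 16.37 pos [0.467  0.078  0.0833] yaw -6.3 tilt [-0.e+00  5.e-04 -1.e+00] F [ 0.5 -0.1 -2.1] T [ 0.01 -0.01 -0.02] open cm 1.15
shift cm now-frame [-0.   -0.14  0.23] goal-frame [-0.   -0.14  0.23] turn [-0.0005  0.0009 -0.0001]
```

```bash
python3 -m jog '[[[0,0.04,0],[0,0,0],0]]'; python3 -m jog '[[[0,0.04,0],[0,0,0],0]]';python3 -m jog '[[[0,0.04,0],[0,0,0],0]]';python3 -m jog '[[[0,0.04,0],[0,0,0],0]]';python3 st.py .4672 .0803 .0847 -6.35
```

```text
time_s: 16.45
eef_pos: [0.4671, 0.078, 0.083]
eef_rot: [0.706, -0.706, 0.039, -0.039]
wrist_force: [0.6, -0.2, -1.8]
opening: 0.129
time_s: 16.53
eef_pos: [0.4672, 0.078, 0.0826]
eef_rot: [0.706, -0.706, 0.039, -0.039]
wrist_force: [-0.5, -0.2, -1.0]
opening: 0.126
time_s: 16.62
eef_pos: [0.4673, 0.078, 0.0823]
eef_rot: [0.706, -0.706, 0.039, -0.039]
wrist_force: [0.6, -0.8, -1.2]
opening: 0.131
time_s: 16.7
eef_pos: [0.4673, 0.078, 0.0819]
eef_rot: [0.706, -0.706, 0.039, -0.039]
wrist_force: [1.0, -0.8, -1.9]
opening: 0.128
t 16.7 pos [0.4673 0.078  0.0819] yaw -6.29 tilt [ 8.e-04  4.e-04 -1.e+00] F [ 1.  -0.8 -1.9] T [-0.07 -0.03  0.02] open cm 1.09
shift cm now-frame [-0.04 -0.28  0.23] goal-frame [-0.04 -0.28  0.23] turn [-0.0005  0.001   0.0007]
```

Already below both the 8 mm and 10 mm contact heights with no force, so it is dropping into the grooves.

```bash
python3 -m jog '[[[0,0.05,0],[0,0,0],0]]'; python3 -m jog '[[[0,0.05,0],[0,0,0],0]]';python3 -m jog '[[[0,0.05,0],[0,0,0],0]]';python3 -m jog '[[[0,0.05,0],[0,0,0],0]]';python3 st.py
```

```text
time_s: 16.78
eef_pos: [0.4673, 0.0779, 0.0814]
eef_rot: [0.706, -0.706, 0.039, -0.039]
wrist_force: [-0.0, -1.5, -1.2]
opening: 0.128
time_s: 16.87
eef_pos: [0.4675, 0.0778, 0.0809]
eef_rot: [0.706, -0.706, 0.038, -0.039]
wrist_force: [-0.1, -0.3, -0.7]
opening: 0.129
time_s: 16.95
eef_pos: [0.4675, 0.0777, 0.0804]
eef_rot: [-0.706, 0.706, -0.038, 0.039]
wrist_force: [-0.0, -0.7, -0.6]
opening: 0.13
time_s: 17.03
eef_pos: [0.4676, 0.0776, 0.08]
eef_rot: [-0.706, 0.706, -0.038, 0.039]
wrist_force: [-2.0, -0.6, 5.7]
opening: 0.132
t 17.03 pos [0.4676 0.0776 0.08  ] yaw -6.29 tilt [ 1.4e-03 -3.0e-04 -1.0e+00] F [-2.  -0.6  5.7] T [-0.05  0.42  0.01] open cm 1.13
```

Firm contact at 0.0800 against the 0.0799 predicted for full mesh, so it's home. Release it and check.

```bash
python3 -m jog '[[[0,0,0],[0,0,0],0],[[0,0,0],[0,0,0],1.6],[[0,0,0],[0,0,0],2.4],[[0,0,0],[0,0,0],3.2],[[0,0,0],[0,0,0],3.2]]'; python3 st.py; python3 -m jog '[[[0,-0.7,0],[0,0,0],3.2],[[0,-1.5,0],[0,0,0],3.2],[[0,-2.5,0],[0,0,0],3.2],[[0,-3.5,0],[0,0,0],3.2],[[0,-3,-2],[0,0,0],3.2],[[0,0,-3.8],[0,0,0],3.2],[[0,0,-3.8],[0,0,0],3.2],[[0,0,-3.8],[0,0,0],3.2],[[0,0,-3],[0,0,0],3.2],[[0,0,-1],[0,0,0],3.2]]'; python3 st.py
python3 - <<'E'
from h import *
a=cap('top');b=cap('scene')
f=a['frame'][150:225,170:340][:,:,::-1];g=b['frame'][140:260,150:350][:,:,::-1]
g=cv2.resize(g,(680,408),interpolation=cv2.INTER_CUBIC);f=cv2.resize(f,(680,300),interpolation=cv2.INTER_CUBIC)
cv2.imwrite('pics/chk.png',cv2.resize(np.vstack([g,f]),None,fx=.84,fy=.84))
P=pts(a);z=P[...,2]
for n,(u0,v0,u1,v1),lo in(('A',(170,180,250,220),.088),('rack',(285,145,335,225),.085)):
    m=np.zeros(z.shape,np.uint8);m[v0:v1,u0:u1]=((z>lo)&(z<.13))[v0:v1,u0:u1]
    k,l,st,ce=cv2.connectedComponentsWithStats(m)
    for i in range(1,k):
        if st[i,4]>15:
            q=P[l==i];print(n,ce[i].round(1),st[i,4],np.median(q,0).round(4),cv2.minAreaRect((q[:,:2]*1000).astype(np.float32)))
E
```

```text
time_s: 17.45
eef_pos: [0.4682, 0.0778, 0.0805]
eef_rot: [0.706, -0.706, 0.038, -0.04]
wrist_force: [0.3, -0.2, 0.4]
opening: 0.378
t 17.45 pos [0.4682 0.0778 0.0805] yaw -6.29 tilt [ 2.6e-03  1.0e-04 -1.0e+00] F [ 0.3 -0.2  0.4] T [-0.01 -0.03  0.01] open cm 3.23
time_s: 18.28
eef_pos: [0.4491, -0.0995, 0.2042]
eef_rot: [-0.705, 0.707, -0.032, 0.038]
wrist_force: [0.2, 1.2, -0.8]
opening: 0.375
t 18.28 pos [ 0.4491 -0.0995  0.2042] yaw -5.74 tilt [ 0.0082 -0.004  -1.    ] F [ 0.2  1.2 -0.8] T [-0.05  0.01  0.02] open cm 3.2
A [211.8 199.4] 44 [0.4687 0.0761 0.1093] ((468.4389343261719, 76.87004852294922), (32.00215148925781, 12.23564624786377), 87.73810577392578)
rack [309.3 164.7] 41 [ 0.5848 -0.2282  0.098 ] ((585.8524780273438, -228.4463653564453), (11.829808235168457, 31.79319190979004), 6.6947922706604)
rack [314.6 205.8] 41 [ 0.455  -0.2488  0.0978] ((455.557373046875, -248.25634765625), (10.93559741973877, 33.61256790161133), 8.508984565734863)
```

View pics/chk.png

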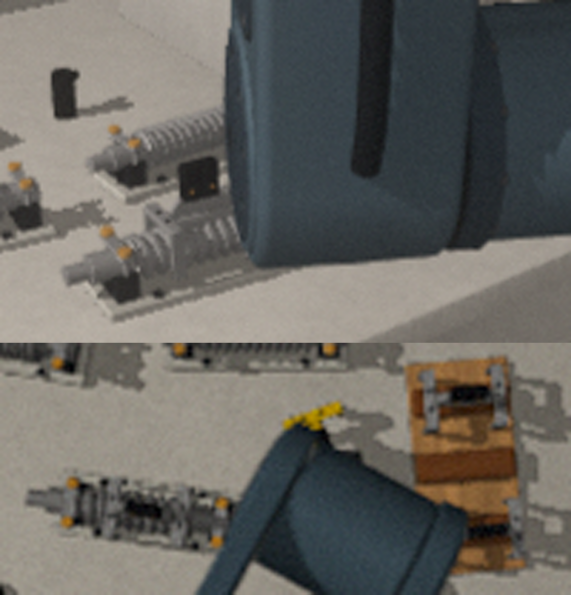

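```bash
python3 -m jog '[[[0,0,0],[0,0,0],3.2],[[0,0,0],[0,0,0],3.2],[[0,0,0],[0,0,0],3.2]]'; python3 -c "
from bench import ctrl
print(ctrl.hand_in())"
```

```text
time_s: 18.63
eef_pos: [0.4491, -0.0966, 0.2044]
eef_rot: [-0.706, 0.707, -0.033, 0.039]
wrist_force: [-0.1, 0.3, 0.1]
opening: 0.372
the job is handed in; nothing more can be done
None
```

The 12 mm leaf (leaf_3, from the rack's middle ridge) fits the nearest screw. I left it meshed and released on stand_a, and handed the job in at about 18.6 s of the 72 s.

- **Screw pitch:** the spacing of the thread in the overhead image was 12 mm.
- **Near-ridge leaf:** I felt it along 17 mm of the screw and it never dropped in. It rode about 4 mm above full mesh, which fits the 10 mm leaf, so I put it back on its ridge. The wrist force peaked at 17 N in the readings, above your 5 N suggestion but below 40 N.
- **Middle-ridge leaf:** it sank to 0.1 mm above the height predicted for full mesh, with about 6 N when it seated.
- **Far-ridge leaf:** I never moved or tried it, because the fit was already clear.

**Last checks:**
- **Meshed leaf:** its top measured 109.3 mm, against 110 mm expected if meshed and 112 mm or more if not. It sits about 3 mm from the screw's middle.
- **Other two leaves:** their tops measured 98 mm, as expected when standing astride the ridges. The one I returned may sit 2–3 mm along its ridge from where it was.
- **Not confirmed:** I couldn't count the teeth in the pictures. The arm hid part of the final views, so I made no separate final check on the vial, caliper, notebook and dust cap. The arm stayed well above the vial and was never near the other three.

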